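# Fetch a heat sink from the back of a tilt-out bin

## Task

Tilt the grey bin all the way forward on its pivot by its upright pull tab, then pick the finned heat sink out of the bin's back compartment and set it down gently, not dropped, in the open steel tray, lying flat on the tray's floor. Leave the bin tilted out, and leave the other things on the mat where they are.

Things in the scene. Friction and masses are not known exactly. Their poses are not given: they have to be found in the camera images.
- station: Fixed grey housing of the bin, on a teal mat 3 mm thick: 208 mm wide (y), x from 0 to 150 mm, 182 mm high; side walls 8 mm, back, and a roof (z 175 to 182 mm) over x = 30 to 150 mm. Origin: on the mat, straight below the middle of the bin's pivot. x points from the bin's front into the housing, roughly away from the robot; y along the pivot; z up.
- bin (a joint): Tilt of the grey bin (rad): 0 = closed, upright in the housing; 0.95 = tilted forward, top towards the robot, against its stop. Stiff: it stays where it is left; 4 to 12 N at the tab moves it. Front panel 186 mm wide, x -6 to 0, top z 150 mm (from the pivot, in bin axes = station axes at joint 0). Small dark fittings in its front compartment are part of it.
- bin_hinge (a point): Middle of the bin's pivot line, 20 mm above the station's origin; turns with the bin, y along the pivot.
- bin_tab (a point): Centre of the bin's upright steel pull tab on the middle of the front panel's top edge: 60 mm wide (y), 10 mm thick (x), 50 mm high, top 25 mm above this point. In bin axes it is 175 mm up (z) and 1 mm forward (-x) of the pivot. Turns with the bin: z up the tab, x to its rear. Closed, its top is 38 mm above the roof, 26 mm ahead of its edge. Pinch it from above or push it from behind.
- bin_back (a point): Middle of the floor of the bin's back compartment; turns with the bin, x to its back. In bin axes it is 100 mm behind (+x) and 5 mm above the pivot. The compartment is 44 mm deep (x), 176 mm wide (y); its divider (6 mm thick, at -x), back wall and side walls (5 mm) all rise 35 mm above this floor.
- heatsink_center (a point): Centre of the bare aluminium finned heat sink, a block 30 (x) by 40 (y) by 75 mm (z, its long axis), 140 to 280 g; grip its flat +y and -y sides. It starts upright on the floor of the bin's back compartment, hidden by the roof, axes about along the station's. With the bin tilted it leans on the divider, its upper end reaching out over it towards the robot.
- tray: Loose open steel tray 190 mm (x) by 170 mm (y), 30 mm high, walls and floor 5 mm thick, 0.6 kg, on the mat to the left or the right of the station. Origin: centre of its underside.
- whitebox: White lidded plastic box 114 x 84 mm, 54 mm high, on the side of the station where the tray is not; leave it. Origin: centre of its underside.
- spool: Spool of solder wire, 60 mm across, 46 mm high, standing on the mat; leave it. Origin: centre of its underside.
- tape: Roll of black tape, 90 mm across, 20 mm high, lying on the mat; leave it. Origin: centre of its underside.

How it is judged:
By the outcome, as a careful person would: the job done as asked, in the order asked, and still so for the second after the job is handed in, with the robot touching nothing.
It also fails if it takes over 64 s, if anything falls off the work surface, if the arm or the gripper's body presses on something with over 40 N, if the wrist force passes 120 N, or if a joint passes its speed limit or range.

## Robot

A 7-joint arm with a two-finger parallel gripper is mounted at the origin on the work surface. World frame = base frame: x ahead of the robot, y to its left, z up, the work surface at z = 0. Lengths are in mm, angles in rad, forces in N, time in s.
With the tool pointing down it reaches from about 425 to 925 mm from the base axis. Payload 6.8 kg.
Tool frame: the origin (TCP) lies midway between the tips of the shut fingers; the grasp point (between the pads) lies 19 mm behind it (manip.grip_depth is the distance from the TCP to the grasp point, in mm); z points along the fingers, y is the line along which they close (so a half turn about z gives the same grasp; the last joint's range is limited). The gripper opens to 88 mm and grips with 3 to 60 N. Pads are 20 mm wide; open, the fingers measure 115 mm over their backs; the gripper's body (75 mm by 178 mm) begins 61 mm behind the grasp point.
Start: joints at [1.223, 0.477, 0.022, 1.555, -0.011, 1.109, -0.083], TCP at [160.326, -655.7, 222.664] pointing down, gripper open.
Joint ranges: [-2.96, 2.96], [-0.34, 2.1], [-1.41, 1.46], [0.24, 2.44], [-1.37, 4.51], [0.17, 1.92], [-2.96, 2.96]. Speed limits (rad/s): [2.39, 2.39, 3.14, 3.14, 3.14, 3.14, 3.14].

## Interface

Orientations are given as a unit quaternion [x, y, z, w].
In Python, from bench import readout, imaging, manip gives the robot as it stands.
- The arm moves only by the tool apply_moves, never from a script. Its argument "rows" is a list of rows, each a list of 2 entries, a list of its own where there are three numbers: the shift along the tool's x, y, z scaled (see below), then the turn, a rotation vector about the tool's x, y, z scaled (see below). In form: [[[x, y, z], [wx, wy, wz]], ...]. A call has 1 to 20 rows; each row shifts and turns the commanded pose from where the row before left it, along the tool's axes as they then stand; what a row does not reach is not made up. The controller multiplies each number of a shift by 20 mm and each number of a turn by 0.12 rad. A row lasts 1/12 s, in which the tool goes at most 41.7 mm and 7.16 degrees, less where a joint would pass 70% of its speed; a pose out of reach is approached as far as the arm can. A call with a number of a shift or a turn outside -1 to 1 is refused whole. A call with a gripper value outside its range is refused whole. "gripper" is the opening in per cent of the stroke, from 0 (shut) to 100 (fully open), set as the call begins (left out, the last holds). The fingers move at their own pace and stop on an object; "grip_force" is the grip in N (left out, the last holds). Time passes only in rows, so rows that do not move let the fingers close. It gives the time, the measured TCP pose, the force, the opening and the grip force at its end, in the units of the state.
- readout.state(): the state, without advancing time (a new reading comes with each control period).
- imaging.grab_frame(name): name is "side" or "top"; returns the picture (420x560x3 uint8, red, green, blue); there is no depth.
- imaging.get_calibration(name): a dict with "fx", "fy", "cx", "cy" (pixels), "k1" (the pictures are not rectified: a ray, as slopes to the right and down, at radius r is drawn at 1 + k1 r^2 times it, then the intrinsics apply), "cam_to_world" (4x4, takes a point from camera to world coordinates). Camera axes: x right, y down, z forward; pixel columns grow to the right and rows downward; lengths in mm; the calibration is good to about 2 mm. A picture is of the moment at which its call begins. get_calibration takes no time and is no camera call.
- manip.job_done(): hands the job in; it is judged then, once.
The state is a dict: "t": time; "joint_positions": joint angles; "joint_vel": joint speeds; "joint_efforts": joint torques, N m; "eef_pos": TCP position; "ee_rot": TCP orientation; "ft_force": force on the tool from outside, world axes, zero at the start; "wrist_torque": the same for the moment, N m; "width": opening from 0.0 (shut) to 1.0 (fully open); "grasp_force": force on a finger pad.
Only numpy, scipy, OpenCV 4.12 (cv2) and the standard library are available. Lean on these libraries where they do the work, as an engineer would, in place of code of your own. Each camera call takes 0.05 s, during which the arm holds its last target. There are 200 camera calls.

## Working session

There is one attempt and no reset: what is moved stays moved. The work goes in short steps, Python scripts to look and compute and a tool call to move; the robot and the scene stay as the last step left them, time stands still between calls to the robot, and variables do not carry over. Pictures are saved under pics/ and viewed, at most 11 in all, crops included, and the job is handed in when it is done.

Besides the shell and the picture viewer there is one more tool, called after "Request:" as name(argument=value, ...), one argument or row to a line, values as JSON. apply_moves: Moves the arm, as the interface text tells. Its arguments: {"type":"object","properties":{"rows":{"type":"array","items":{"type":"array"}},"gripper":{"type":"number"},"grip_force":{"type":"number"}},"required":["rows"]}

```bash
mkdir -p pics; ls; python3 - <<'E'
from bench import readout, imaging, manip
import cv2
for n in("side","top"):
    cv2.imwrite(f"pics/{n}0.png",imaging.grab_frame(n)[:,:,::-1]); c=imaging.get_calibration(n); print(n,c)
print(readout.state())
E
```

```text
pics
side {'fx': 460.23177613737795, 'fy': 460.23177613737795, 'cx': 275.6193827974838, 'cy': 206.73856584745718, 'k1': -0.06212372136281762, 'cam_to_world': array([[ 7.99236658e-01, -5.03561338e-01,  3.28095632e-01,
         2.54038404e+02],
       [-6.00944167e-01, -6.78025365e-01,  4.23258446e-01,
        -4.10500567e+02],
       [ 9.32057110e-03, -5.35450822e-01, -8.44514976e-01,
         9.79484669e+02],
       [ 0.00000000e+00,  0.00000000e+00,  0.00000000e+00,
         1.00000000e+00]])}
top {'fx': 447.7474013776741, 'fy': 447.7474013776741, 'cx': 278.3524028327154, 'cy': 208.56249340903847, 'k1': -0.14211956515916674, 'cam_to_world': array([[ 3.13468403e-03, -9.93613807e-01,  1.12790848e-01,
         4.83423022e+02],
       [-9.99732612e-01, -5.29772532e-04,  2.31176251e-02,
        -1.45477213e+01],
       [-2.29102380e-02, -1.12833156e-01, -9.93349787e-01,
         1.11371996e+03],
       [ 0.00000000e+00,  0.00000000e+00,  0.00000000e+00,
         1.00000000e+00]])}
{'t': 0.1, 'joint_positions': array([ 1.22292766,  0.47771247,  0.02236597,  1.55632983, -0.01150053,
        1.10932086, -0.08310006]), 'joint_vel': array([ 3.65701745e-04, -2.36177448e-03,  1.49522725e-03, -1.82078504e-03,
       -7.88908562e-06, -4.77667035e-04,  6.89598648e-04]), 'joint_efforts': array([ 3.78220502e-03, -5.84091532e+01,  1.53972276e+00, -2.73312539e+01,
       -5.42427634e-02,  1.31060285e-02,  2.84965284e-05]), 'eef_pos': array([ 160.14334801, -655.16891418,  221.7923534 ]), 'ee_rot': array([ 9.92822186e-01,  1.19596960e-01, -1.62074428e-04, -8.04845837e-04]), 'ft_force': array([-0.52084761,  0.23013835,  0.00768579]), 'wrist_torque': array([-0.00792269, -0.07881003,  0.01156757]), 'grasp_force': 0.0, 'width': 1.0001023220584837}
```

View pics/side0.png

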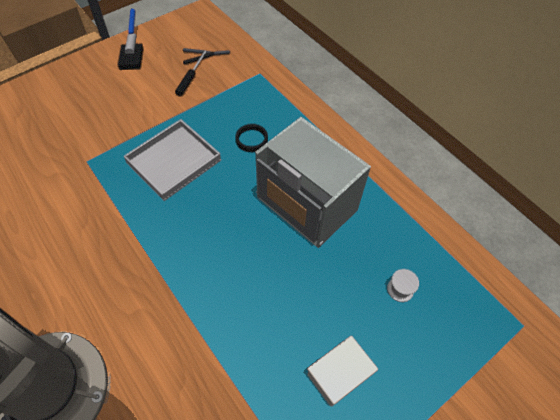

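View pics/top0.png

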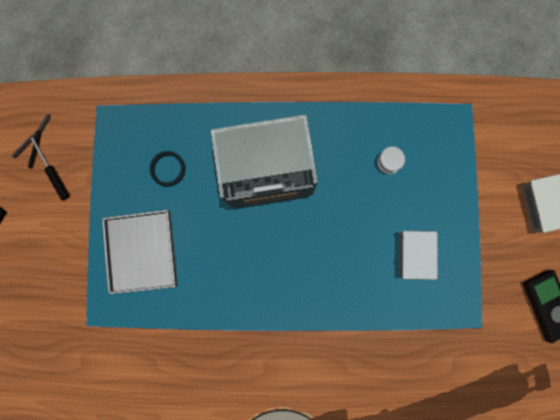

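The top view shows the roof near (212–315, 117–195), the tab near (268, 188), the tray near (140, 252) and the tape at (168, 168). The spool is at (391, 160) and the box at (420, 255). Next I'll enlarge the station and tray for corner picks.

```bash
python3 - <<'E'
import cv2,numpy as np
a=cv2.imread("pics/top0.png")[100:220,200:330]; b=cv2.imread("pics/top0.png")[200:300,90:190]
a=cv2.resize(a,None,fx=3.4,fy=3.4,interpolation=cv2.INTER_CUBIC); b=cv2.resize(b,None,fx=3.4,fy=3.4,interpolation=cv2.INTER_CUBIC)
c=np.zeros((408,790,3),np.uint8); c[:a.shape[0],:a.shape[1]]=a; c[:b.shape[0],445:445+b.shape[1]]=b
cv2.imwrite("pics/crop1.png",c)
E
cat > h.py <<'E'
import numpy as np, cv2
from bench import readout, imaging, manip
from scipy.spatial.transform import Rotation as R
def ray(n,u,v):
    c=imaging.get_calibration(n); K=np.array([[c['fx'],0,c['cx']],[0,c['fy'],c['cy']],[0,0,1]])
    p=cv2.undistortPoints(np.array([[[u,v]]],float),K,np.array([c['k1'],0,0,0.]))[0,0]
    T=c['cam_to_world']; return T[:3,3],T[:3,:3]@np.array([p[0],p[1],1])
def at(n,u,v,z):
    o,d=ray(n,u,v); return o+d*(z-o[2])/d[2]
def proj(n,P):
    c=imaging.get_calibration(n); T=np.linalg.inv(c['cam_to_world']); K=np.array([[c['fx'],0,c['cx']],[0,c['fy'],c['cy']],[0,0,1]])
    return cv2.projectPoints(np.atleast_2d(P).astype(float),cv2.Rodrigues(T[:3,:3])[0],T[:3,3],K,np.array([c['k1'],0,0,0.]))[0][:,0]
E
```

```text
(no output)
```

View pics/crop1.png

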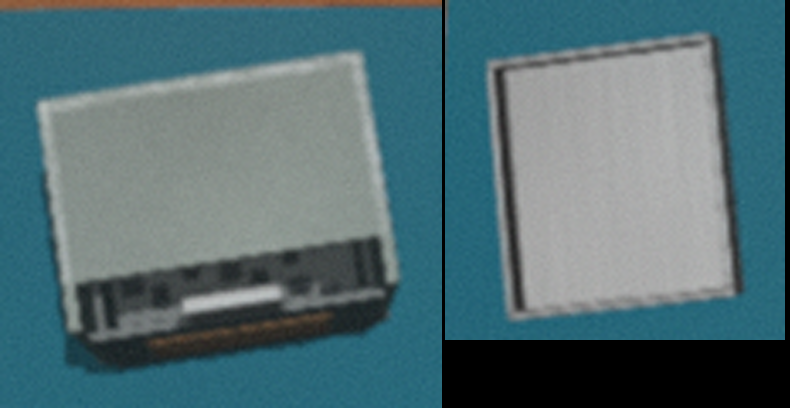

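In the crop, the roof corners are at (40,101), (361,54), (398,284) and (70,332), and the tab top runs from (184,303) to (283,290). The tray rim corners are at (489,62), (713,36), (741,293) and (510,318).

```bash
python3 - <<'E'
from h import *
from scipy.optimize import least_squares
def fit(n,px,P,x0):
    f=lambda q:(proj(n,np.c_[q[0]+np.cos(q[2])*P[:,0]-np.sin(q[2])*P[:,1],q[1]+np.sin(q[2])*P[:,0]+np.cos(q[2])*P[:,1],P[:,2]])-px).ravel()
    s=least_squares(f,x0); print(np.round(s.x,3),"res px",np.round(s.fun,1)); return s.x
k=lambda u,v,ox,oy,o=0:((u-o)/3.4+ox-.35,v/3.4+oy-.35)
S=np.array([k(u,v,200,100) for u,v in[(40,101),(361,54),(398,284),(70,332),(184,303),(283,290)]])
P=np.array([[150,104,185],[150,-104,185],[0,-104,185],[0,104,185],[-1,30,223],[-1,-30,223.]])
q=fit("top",S,P,[600,0,0])
T=np.array([k(u,v,90,200,445) for u,v in[(489,62),(713,36),(741,293),(510,318)]])
t=fit("top",T,np.array([[95,85,33],[95,-85,33],[-95,-85,33],[-95,85,33.]]),[500,300,0])
print("tape",at("top",168,168,13),"spool",at("top",391,158,49),"box",at("top",420,255,57))
# side check projections
c,s=np.cos(q[2]),np.sin(q[2])
for p in P: print(np.round(proj("side",[q[0]+c*p[0]-s*p[1],q[1]+s*p[0]+c*p[1],p[2]]),0))
E
```

```text
[6.28194e+02 2.75660e+01 1.49000e-01] res px [-0.3 -0.2  0.7 -0.8  0.9 -0.5 -0.4 -0.  -0.6  1.  -0.3  0.4]
[4.99481e+02 3.54153e+02 1.25000e-01] res px [ 0.2 -0.3 -0.  -1.  -0.6  0.7  0.5  0.6]
tape [711.97917545 291.85174934  13.        ] spool [ 728.52423999 -264.08060089   49.        ] box [ 492.85931974 -325.99010881   57.        ]
[[301. 116.]]
[[371. 166.]]
[[326. 208.]]
[[255. 152.]]
[[279. 160.]]
[[300. 176.]]
```

The fit agrees across both views. The station is at (628, 28) with yaw 0.149, and the tray is at (499, 354) with yaw 0.125. I'll shut the fingers and travel to a point above the space behind the tab.

Request:
apply_moves(
  rows=[
    [[0,0,-1],[0,0,0.38]],
    [[0,0,-1],[0,0,0.38]],
    [[1,-0.7,0],[0,0,0]],
    [[1,-0.7,0],[0,0,0]],
    [[1,-0.7,0],[0,0,0]],
    [[1,-0.7,0],[0,0,0]],
    [[1,-0.7,0],[0,0,0]],
    [[1,-0.7,0],[0,0,0]],
    [[1,-0.7,0],[0,0,0]],
    [[1,-0.7,0],[0,0,0]],
    [[1,-0.7,0],[0,0,0]],
    [[1,-0.7,0],[0,0,0]],
    [[1,-0.7,0],[0,0,0]],
    [[1,-0.7,0],[0,0,0]],
    [[1,-0.7,0],[0,0,0]],
    [[1,-0.7,0],[0,0,0]],
    [[1,-0.7,0],[0,0,0]],
    [[1,-0.7,0],[0,0,0]],
    [[0,0,0],[0,0,0]],
  ],
  gripper=0,
  grip_force=20,
)

```text
t: 1.68
eef_pos: [447.9, -381.7, 262.3]
ee_rot: [0.997, 0.078, 0.001, -0.001]
ft_force: [0.7, 0.5, -0.7]
width: 0.007
grasp_force: 0.0
```

```bash
cat >> h.py <<'E'
S0=np.array([628.2,27.6,3.]); YS=0.149
def st(p): return S0+R.from_euler('z',YS).as_matrix()@np.array(p,float)
def bin_(p,th):
    # bin-local (from pivot) to world
    x,y,z=p; c,s=np.cos(th),np.sin(th); return st([c*x-s*z,y,20+s*x+c*z])
def rot(yaw,phi): # tool x heading yaw, pointing down then forward by phi
    return R.from_euler('z',yaw)*R.from_euler('y',-phi)*R.from_euler('x',np.pi)
def need(P,Q):
    s=readout.state(); C=R.from_quat(s['ee_rot'])
    d=C.inv().apply(np.array(P)-s['eef_pos'])/20; w=(C.inv()*Q).as_rotvec()/.12
    print("t",round(s['t'],2),"pos",np.round(s['eef_pos'],1),"q",np.round(s['joint_positions'],2),"F",np.round(s['ft_force'],1),"w",round(s['width'],3),"gf",round(s['grasp_force'],1))
    print(" need shift",np.round(d,2),"turn",np.round(w,2))
E
python3 -c "
from h import *
need(st([24,0,257]),rot(YS,0))"
```

```text
t 1.68 pos [ 447.9 -381.7  262.3] q [ 0.7   0.31 -0.12  1.72  0.04  1.12 -0.85] F [ 0.7  0.5 -0.7] w 0.007 gf 0.0
 need shift [ 13.29 -18.8    0.19] turn [-0.02 -0.02  0.06]
```

Request:
apply_moves(
  rows=[
    [[0.7,-1,0],[0,0,0]],
    [[0.7,-1,0],[0,0,0]],
    [[0.7,-1,0],[0,0,0]],
    [[0.7,-1,0],[0,0,0]],
    [[0.7,-1,0],[0,0,0]],
    [[0.7,-1,0],[0,0,0]],
    [[0.7,-1,0],[0,0,0]],
    [[0.7,-1,0],[0,0,0]],
    [[0.7,-1,0],[0,0,0]],
    [[0.7,-1,0],[0,0,0]],
    [[0.7,-1,0],[0,0,0]],
    [[0.7,-1,0],[0,0,0]],
    [[0.7,-1,0],[0,0,0]],
    [[0.7,-1,0],[0,0,0]],
    [[0.7,-1,0],[0,0,0]],
    [[0.7,-1,0],[0,0,0]],
    [[0.7,-1,0],[0,0,0]],
    [[0.7,-1,0],[0,0,0]],
    [[0.7,-0.8,0],[0,0,0]],
    [[0,0,0],[0,0,0]],
  ],
)

```text
t: 3.35
eef_pos: [651.9, 29.5, 262.0]
ee_rot: [0.997, 0.077, -0.0, -0.001]
ft_force: [-0.5, 0.6, 0.6]
width: 0.005
grasp_force: 0.0
```

```bash
python3 -c "
from h import *
need(st([24,0,200]),rot(YS,0))
cv2.imwrite('pics/s1.png',cv2.resize(imaging.grab_frame('side')[100:270,200:420,::-1],None,fx=3.4,fy=3.4,interpolation=cv2.INTER_CUBIC))
th=np.linspace(0,.97,11)
p0=None
for a in th:
    # front-bottom edge at bin-local (4,0,180) -> TCP 10mm behind in station x
    p=bin_([4,0,180],a)+R.from_euler('z',YS).apply([10,0,0])
    if p0 is not None: print(round(a,2),np.round(rot(YS,0).inv().apply(p-p0)/20,2),np.round(p,0))
    p0=p
"
```

```text
t 3.35 pos [651.9  29.5 262. ] q [ 0.08  0.43 -0.3   1.55  0.13  1.18 -1.66] F [-0.5  0.6  0.6] w 0.005 gf 0.0
 need shift [ 0.01 -0.08  2.95] turn [-0.02 -0.    0.04]
0.1 [-0.87  0.    0.02] [625.  27. 203.]
0.19 [-0.87 -0.    0.11] [608.  25. 200.]
0.29 [-0.85  0.    0.19] [591.  22. 197.]
0.39 [-0.83 -0.    0.27] [574.  20. 191.]
0.48 [-0.8   0.    0.35] [559.  17. 184.]
0.58 [-0.76 -0.    0.43] [544.  15. 176.]
0.68 [-0.72 -0.    0.5 ] [529.  13. 166.]
0.78 [-0.66  0.    0.57] [516.  11. 154.]
0.87 [-0.61 -0.    0.63] [504.   9. 142.]
0.97 [-0.54 -0.    0.68] [493.   7. 128.]
```

View pics/s1.png

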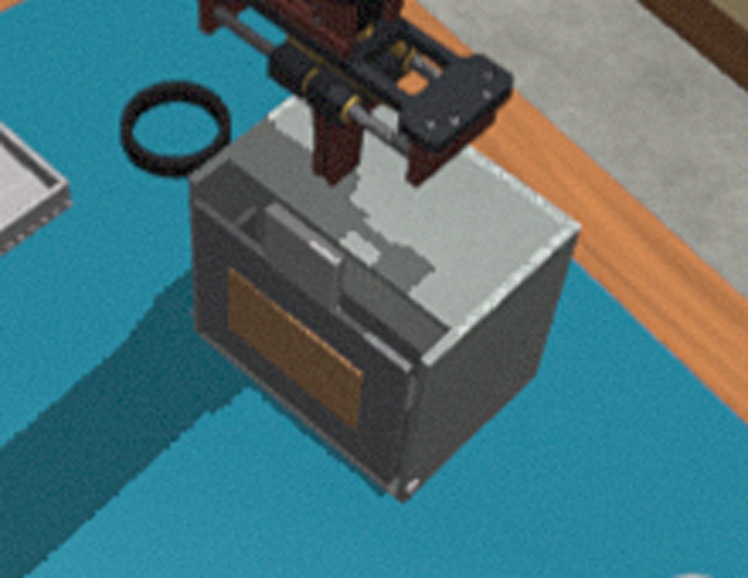

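The shut fingers (tip near crop (335,183)) hang over the roof edge directly behind the tab at (300,250). I'll descend and push along the arc.

Request:
apply_moves(
  rows=[
    [[0,0,1],[0,0,0]],
    [[0,0,1],[0,0,0]],
    [[0,0,0.9],[0,0,0]],
    [[-0.5,0,0],[0,0,0]],
    [[-0.45,0,0.0],[0,0,0]],
    [[-0.45,0,0.0],[0,0,0]],
    [[-0.45,0,0.05],[0,0,0]],
    [[-0.45,0,0.05],[0,0,0]],
    [[-0.43,0,0.1],[0,0,0]],
    [[-0.43,0,0.1],[0,0,0]],
    [[-0.42,0,0.13],[0,0,0]],
    [[-0.42,0,0.14],[0,0,0]],
    [[-0.4,0,0.17],[0,0,0]],
    [[-0.4,0,0.18],[0,0,0]],
  ],
)

```text
t: 4.57
eef_pos: [558.3, 8.5, 187.2]
ee_rot: [0.997, 0.073, 0.003, 0.0]
ft_force: [6.5, 0.2, -0.9]
width: 0.001
grasp_force: 2.8
```

```bash
python3 -c "
from h import *
need(bin_([4,0,180],.48)+R.from_euler('z',YS).apply([10,0,0]),rot(YS,0))
"
```

```text
t 4.57 pos [558.3   8.5 187.2] q [ 0.13  0.34 -0.31  1.86  0.13  0.95 -1.67] F [ 6.5  0.2 -0.9] w 0.001 gf 2.8
 need shift [ 0.12 -0.43  0.13] turn [ 0.01 -0.05 -0.02]
```

Request:
apply_moves(
  rows=[
    [[-0.35,-0.05,0.25],[0,0,0]],
    [[-0.38,-0.05,0.22],[0,0,0]],
    [[-0.37,-0.05,0.24],[0,0,0]],
    [[-0.36,-0.05,0.25],[0,0,0]],
    [[-0.35,0,0.26],[0,0,0]],
    [[-0.33,0,0.28],[0,0,0]],
    [[-0.32,0,0.29],[0,0,0]],
    [[-0.3,0,0.31],[0,0,0]],
    [[-0.3,0,0.32],[0,0,0]],
    [[-0.27,0,0.34],[0,0,0]],
  ],
)

```text
t: 5.4
eef_pos: [493.3, 2.8, 133.0]
ee_rot: [0.997, 0.073, 0.004, 0.0]
ft_force: [6.2, -1.7, 56.0]
width: 0.004
grasp_force: 24.3
```

```bash
python3 -c "
from h import *
need(bin_([4,0,180],.95)+R.from_euler('z',YS).apply([10,0,0]),rot(YS,0))
"
```

```text
t 5.4 pos [493.3   2.8 133. ] q [ 0.14  0.31 -0.32  2.06  0.14  0.79 -1.69] F [ 6.2 -1.7 56. ] w 0.004 gf 24.3
 need shift [ 0.15 -0.23  0.1 ] turn [ 0.01 -0.07 -0.02]
```

The bin is on its stop, with force rising to 56 N at the expected pose. I'll lift off, open the gripper and clear the view.

Request:
apply_moves(
  rows=[
    [[0.3,0,-0.5],[0,0,0]],
    [[0.2,0,-1],[0,0,0]],
    [[0,0,-1],[0,0,0]],
    [[0,0,-1],[0,0,0]],
    [[0,0,-1],[0,0,0]],
    [[0,-1,-1],[0,0,0]],
    [[0,-1,-1],[0,0,0]],
    [[0,-1,0],[0,0,0]],
    [[0,-1,0],[0,0,0]],
    [[0,-1,0],[0,0,0]],
    [[0,-1,0],[0,0,0]],
    [[0,-1,0],[0,0,0]],
    [[0,-1,0],[0,0,0]],
    [[0,-1,0],[0,0,0]],
    [[0,0,0],[0,0,0]],
  ],
  gripper=100,
)

```text
t: 6.65
eef_pos: [471.6, 186.4, 261.0]
ee_rot: [0.997, 0.076, -0.0, -0.001]
ft_force: [-0.1, 0.0, 0.0]
width: 0.998
grasp_force: 0.0
```

```bash
python3 -c "
from h import *
need([500,200,250],rot(YS,0))
a=imaging.grab_frame('top')[:,:,::-1];b=imaging.grab_frame('side')[:,:,::-1]
cv2.imwrite('pics/t2f.png',a);cv2.imwrite('pics/s2f.png',b)
z=lambda i:cv2.resize(i,None,fx=4,fy=4,interpolation=cv2.INTER_CUBIC)
cv2.imwrite('pics/c2.png',np.hstack([z(a[130:270,215:315]),z(b[120:260,240:340])]))
"
```

```text
t 6.65 pos [471.6 186.4 261. ] q [-0.09  0.2  -0.46  1.88  0.1   1.09 -2.01] F [-0.1  0.   0. ] w 0.998 gf 0.0
 need shift [ 1.51 -0.45  0.55] turn [-0.01  0.    0.03]
```

View pics/c2.png

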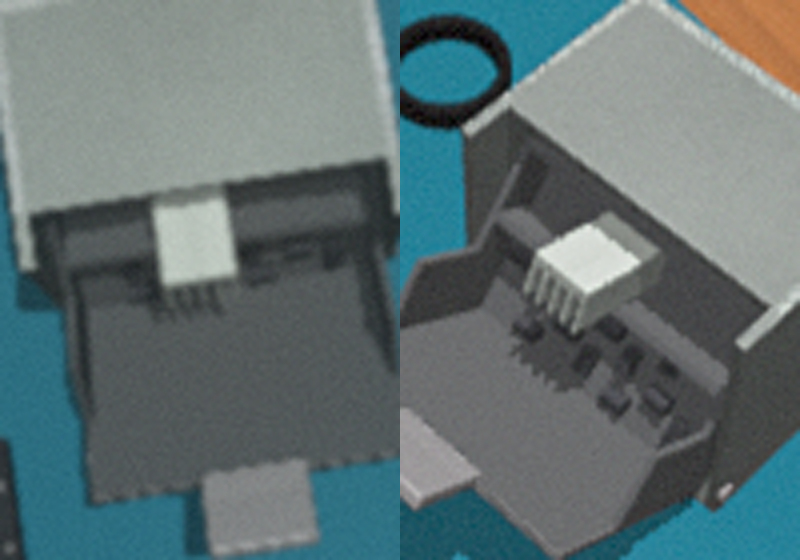

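The heat sink leans over the divider. The front edge of its upper face runs (162,286)–(238,276) in the top crop and about (540,262)–(583,302) in the side crop. I'll triangulate that edge and compare it with the predicted pose.

```bash
python3 -c "
from h import *
Rz=R.from_euler('z',-YS)
k=lambda u,v,x,y:(u/4+x-.4,v/4+y-.4)
P=[]
for a,b in[((162,286),(140,262)),((238,276),(183,302))]:
    o1,d1=ray('top',*k(*a,215,130));o2,d2=ray('side',*k(*b,240,120))
    s=np.linalg.lstsq(np.c_[d1,-d2],o2-o1,rcond=None)[0]; m=o1+d1*s[0];n=o2+d2*s[1]
    print('st',np.round(Rz.apply((m+n)/2-S0),1),'gap',np.round(m-n,1)); 
    print(' z157 top:',np.round(Rz.apply(at('top',*k(*a,215,130),157)-S0),1))
print('pred edge',Rz.apply(bin_([108,0,80],.95)-S0))
# tab top outer edge check of tilt
for u in[(208,552),(318,540)]: print('tab',np.round(Rz.apply(at('top',*k(*u,215,130),140)-S0),1))
print('pred tab',Rz.apply(bin_([-6,0,200],.95)-S0))
for a in ([4,0,200],[-6,0,200]):print(Rz.apply(bin_(a,.95)-S0))
"
```

```text
st [-11.5  33.1 135.7] gap [-2.5  1.5 -0.2]
 z157 top: [-15.2  33.  154. ]
st [-15.4  -7.4 143. ] gap [ 2.2 -1.3  0.3]
 z157 top: [-15.9  -8.4 154. ]
pred edge [-2.25146672e+00  8.03034505e-15  1.54383522e+02]
tab [-160.2   29.7  137. ]
tab [-162.4  -30.1  137. ]
pred tab [-1.66173199e+02  3.15839926e-15  1.31456125e+02]
[-1.60356369e+02 -1.11928011e-15  1.39590280e+02]
[-1.66173199e+02  3.15839926e-15  1.31456125e+02]
```

```bash
python3 -c "
from h import *
a=cv2.imread('pics/t2f.png');b=cv2.imread('pics/s2f.png')
tiles=[]
for d in(0,.2,.35):
    F=np.array([78+35*np.tan(d),5]);ax=np.array([-np.sin(d),np.cos(d)]);n=np.array([np.cos(d),np.sin(d)])
    col=[]
    for nm,im,x,y in(('top',a,240,170),('side',b,262,160)):
        s=cv2.resize(im[y:y+50,x:x+45],None,fx=5.8,fy=5.8,interpolation=cv2.INTER_CUBIC)
        def px(l,t,yy):
            q=F+ax*l+n*t; p=proj(nm,bin_([q[0],yy,q[1]],.95))[0]; return tuple(int(v) for v in ((p-[x,y]+.5)*5.8))
        for t0 in(0,30):
            cv2.line(s,px(75,t0,32.8),px(75,t0,-7.2),(0,0,255),1)
            for yy in(32.8,-7.2): cv2.line(s,px(75,t0,yy),px(30,t0,yy),(0,255,0),1)
        for yy in(32.8,-7.2): cv2.line(s,px(75,0,yy),px(75,30,yy),(255,0,0),1)
        col.append(s)
    tiles.append(np.vstack(col))
cv2.imwrite('pics/ov.png',np.hstack(tiles))
"
```

```text
(no output)
```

View pics/ov.png

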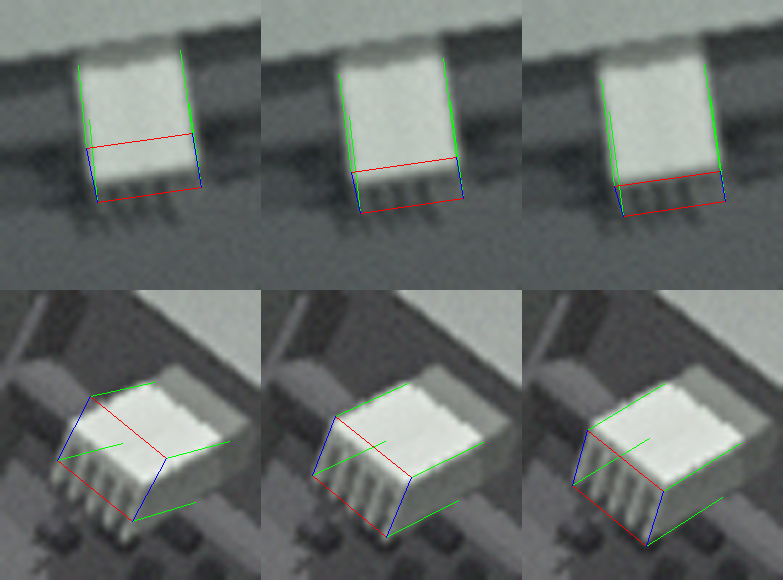

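The wireframe at extra lean of about 0.3 rad fits both views (the edge matches between the middle and right tiles), so the heat sink sits at station y≈12.8. It needs about 0.32 rad more lean to lie flat. I'll move above it.

```bash
python3 -c "
from h import *
need(st([6,12.8,230]),rot(YS,0))
need(st([6,12.8,116.5]),rot(YS,0))
"
```

```text
t 6.75 pos [472.6 182.8 260.7] q [-0.09  0.2  -0.46  1.88  0.1   1.09 -2.01] F [ 0.9  0.9 -0.5] w 1.0 gf 0.0
 need shift [6.85 8.18 1.39] turn [ 0.01  0.01 -0.  ]
t 6.75 pos [472.6 182.8 260.7] q [-0.09  0.2  -0.46  1.88  0.1   1.09 -2.01] F [ 0.9  0.9 -0.5] w 1.0 gf 0.0
 need shift [6.85 8.18 7.06] turn [ 0.01  0.01 -0.  ]
```

Request:
apply_moves(
  rows=[
    [[0.68,0.82,0.1],[0,0,0]],
    [[0.68,0.82,0.1],[0,0,0]],
    [[0.68,0.82,0.1],[0,0,0]],
    [[0.68,0.82,0.1],[0,0,0]],
    [[0.68,0.82,0.1],[0,0,0]],
    [[0.68,0.82,0.1],[0,0,0]],
    [[0.68,0.82,0.1],[0,0,0]],
    [[0.68,0.82,0.1],[0,0,0]],
    [[0.68,0.82,0.1],[0,0,0]],
    [[0.68,0.82,0.1],[0,0,0]],
    [[0,0,0.4],[0,0,0]],
    [[0,0,0],[0,0,0]],
    [[0,0,0],[0,0,0]],
  ],
)

```text
t: 7.83
eef_pos: [630.6, 40.7, 232.2]
ee_rot: [0.997, 0.074, -0.001, 0.0]
ft_force: [-0.2, 1.2, 0.9]
width: 0.998
grasp_force: 0.0
```

```bash
python3 -c "
from h import *
need(st([6,12.8,116.5]),rot(YS,0))
"
```

```text
t 7.83 pos [630.6  40.7 232.2] q [ 0.09  0.42 -0.34  1.63  0.15  1.11 -1.71] F [-0.2  1.2  0.9] w 0.998 gf 0.0
 need shift [ 0.1  -0.01  5.63] turn [ 0.    0.02 -0.01]
```

Request:
apply_moves(
  rows=[
    [[0.1,0,0.8],[0,0,0]],
    [[0,0,0.8],[0,0,0]],
    [[0,0,0.8],[0,0,0]],
    [[0,0,0.8],[0,0,0]],
    [[0,0,0.6],[0,0,0]],
    [[0,0,0.5],[0,0,0]],
    [[0,0,0.5],[0,0,0]],
    [[0,0,0.4],[0,0,0]],
    [[0,0,0.4],[0,0,0]],
    [[0,0,0],[0,0,0]],
  ],
)

```text
t: 8.67
eef_pos: [632.8, 41.9, 119.5]
ee_rot: [0.997, 0.074, -0.001, 0.0]
ft_force: [0.3, 0.2, 0.2]
width: 1.001
grasp_force: 0.0
```

```bash
python3 -c "
from h import *
need(st([6,12.8,116.5]),rot(YS,0))
"
```

```text
t 8.67 pos [632.8  41.9 119.5] q [ 0.07  0.54 -0.32  1.73  0.21  0.91 -1.76] F [0.3 0.2 0.2] w 1.001 gf 0.0
 need shift [-0.03  0.03 -0.  ] turn [-0.    0.02 -0.  ]
```

No contact. I'll close on the heat sink.

Request:
apply_moves(
  rows=[
    [[0,0,0],[0,0,0]],
    [[0,0,0],[0,0,0]],
    [[0,0,0],[0,0,0]],
    [[0,0,0],[0,0,0]],
    [[0,0,0],[0,0,0]],
    [[0,0,0],[0,0,0]],
    [[0,0,0],[0,0,0]],
    [[0,0,0],[0,0,0]],
  ],
  gripper=0,
  grip_force=40,
)

```text
t: 9.33
eef_pos: [633.6, 41.6, 121.2]
ee_rot: [0.997, 0.074, -0.0, 0.0]
ft_force: [-0.5, -0.4, 1.3]
width: 0.453
grasp_force: 40.0
```

The grip is good (40 mm). Next I'll lift 25 mm, draw the heat sink out toward the robot from under the roof, then raise it.

Request:
apply_moves(
  rows=[
    [[0,0,-0.4],[0,0,0]],
    [[0,0,-0.45],[0,0,0]],
    [[0,0,-0.45],[0,0,0]],
    [[-0.3,0,-0.1],[0,0,0]],
    [[-0.5,0,-0.1],[0,0,0]],
    [[-0.6,0,-0.1],[0,0,0]],
    [[-0.7,0,-0.2],[0,0,0]],
    [[-0.7,0,-0.2],[0,0,0]],
    [[-0.7,0,-0.2],[0,0,0]],
    [[-0.7,0,-0.5],[0,0,0]],
    [[-0.3,0,-0.7],[0,0,0]],
    [[0,0,-0.8],[0,0,0]],
    [[0,0,-0.8],[0,0,0]],
    [[0,0,-0.7],[0,0,0]],
    [[0,0,-0.4],[0,0,0]],
    [[0,0,0],[0,0,0]],
  ],
)

```text
t: 10.67
eef_pos: [545.9, 29.1, 245.9]
ee_rot: [0.997, 0.074, 0.003, 0.0]
ft_force: [0.3, 0.6, -2.1]
width: 0.45
grasp_force: 40.0
```

```bash
python3 -c "
from h import *
for y,p in((.3,0),(.3,.32),(.5,.32)):
  need([510,350,150],rot(y,p))
a=imaging.grab_frame('top')[:,:,::-1];b=imaging.grab_frame('side')[:,:,::-1]
z=lambda i:cv2.resize(i,None,fx=2.6,fy=2.6,interpolation=cv2.INTER_CUBIC)
cv2.imwrite('pics/c3.png',np.hstack([z(a[130:280,205:355]),z(b[90:240,200:350])]))
"
```

```text
t 10.67 pos [545.9  29.1 245.9] q [ 0.14  0.27 -0.37  1.82  0.11  1.07 -1.69] F [ 0.3  0.6 -2.1] w 0.45 gf 40.0
 need shift [  0.57 -16.14   4.79] turn [ 0.01 -0.05 -1.26]
t 10.67 pos [545.9  29.1 245.9] q [ 0.14  0.27 -0.37  1.82  0.11  1.07 -1.69] F [ 0.3  0.6 -2.1] w 0.45 gf 40.0
 need shift [  0.57 -16.14   4.79] turn [ 0.21  2.61 -1.25]
t 10.67 pos [545.9  29.1 245.9] q [ 0.14  0.27 -0.37  1.82  0.11  1.07 -1.69] F [ 0.3  0.6 -2.1] w 0.45 gf 40.0
 need shift [  0.57 -16.14   4.79] turn [ 0.48  2.59 -2.9 ]
```

View pics/c3.png

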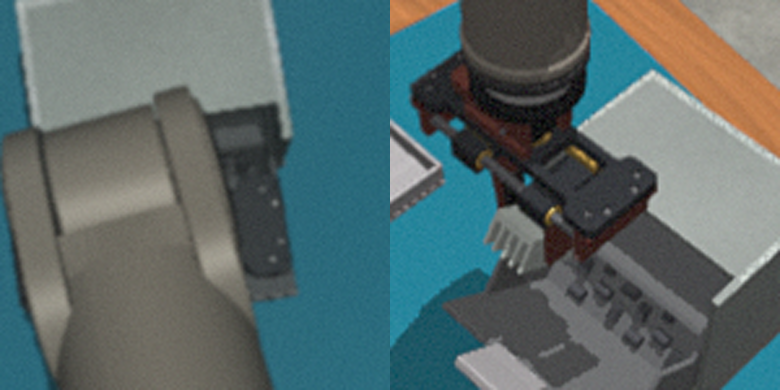

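The heat sink is held and clear of the bin, which stays tilted. I'll carry it over the tray and lean it while lowering.

Request:
apply_moves(
  rows=[
    [[0,-0.5,0],[0,0,0]],
    [[0,-1,0],[0,0,0]],
    [[0,-1,0],[0,0,0]],
    [[0,-1,0],[0,0,0]],
    [[0,-1,0],[0,0,0]],
    [[0,-1,0],[0,0,0]],
    [[0,-1,0],[0,0,0]],
    [[0,-1,0],[0,0,0]],
    [[0,-1,0],[0,0,0]],
    [[0,-1,0],[0,0,0]],
    [[0,-1,0.3],[0,0,0]],
    [[0,-1,0.6],[0,0,0]],
    [[0,-1,0.8],[0,0,0]],
    [[0.1,-1,0.8],[0,0,0]],
    [[0.1,-1,0.8],[0,0,0]],
    [[0.1,-1,0.8],[0,0,0]],
    [[0.1,-0.9,0.6],[0,0,0]],
    [[0,0,0],[0,0.9,0]],
    [[0,0,0],[0,0.9,0]],
    [[0,0,0],[0,0.9,0]],
  ],
)

```text
t: 12.43
eef_pos: [502.7, 355.6, 147.5]
ee_rot: [0.984, 0.074, 0.161, -0.013]
ft_force: [0.8, -1.5, -1.7]
width: 0.455
grasp_force: 40.0
```

```bash
python3 -c "
from h import *
need([506,354,60],rot(YS,.32))
b=imaging.grab_frame('side')[:,:,::-1]
cv2.imwrite('pics/c4.png',cv2.resize(b[80:230,80:280],None,fx=4,fy=4,interpolation=cv2.INTER_CUBIC))
"
```

```text
t 12.43 pos [502.7 355.6 147.5] q [-0.55  0.36 -0.34  1.99  0.57  0.63 -2.71] F [ 0.8 -1.5 -1.7] w 0.455 gf 40.0
 need shift [-1.25  0.11  4.19] turn [-0.02 -0.04  0.  ]
```

View pics/c4.png

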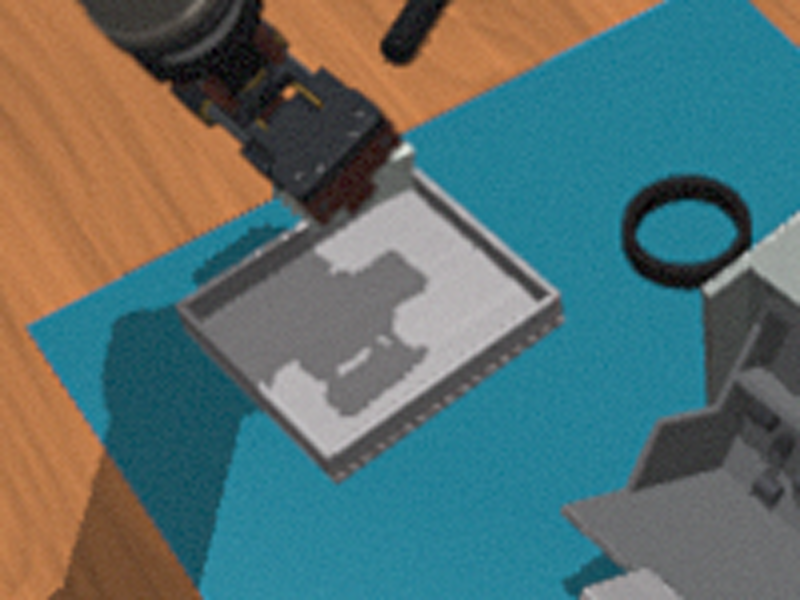

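The heat sink is above the tray, roughly level. Joint 7 is nearing its range, so I'll yaw slightly and descend.

```bash
python3 -c "
from h import *
need([506,354,60],rot(.3,.32))
"
```

```text
t 12.48 pos [497.2 355.1 145.7] q [-0.56  0.36 -0.34  2.    0.58  0.62 -2.72] F [-4.6 -1.7 -2.8] w 0.452 gf 40.0
 need shift [-0.97  0.12  4.2 ] turn [ 0.39 -0.06 -1.15]
```

Request:
apply_moves(
  rows=[
    [[0,0,0],[0.2,0,-0.6]],
    [[0,0,0],[0.2,0,-0.6]],
    [[-0.15,0,0.7],[0,0,0]],
    [[-0.15,0,0.7],[0,0,0]],
    [[-0.15,0,0.7],[0,0,0]],
    [[-0.15,0,0.7],[0,0,0]],
    [[-0.15,0,0.6],[0,0,0]],
    [[-0.1,0,0.5],[0,0,0]],
    [[0,0,0],[0,0,0]],
  ],
)

```text
t: 13.23
eef_pos: [510.9, 356.1, 66.8]
ee_rot: [0.976, 0.148, 0.157, -0.023]
ft_force: [0.1, -0.9, -1.6]
width: 0.451
grasp_force: 40.0
```

```bash
python3 -c "
from h import *
need([506,354,18],rot(.3,.32))
"
```

```text
t 13.23 pos [510.9 356.1  66.8] q [-0.56  0.49 -0.28  2.04  0.7   0.44 -2.68] F [ 0.1 -0.9 -1.6] w 0.451 gf 40.0
 need shift [-1.02  0.02  2.23] turn [0.01 0.01 0.01]
```

Request:
apply_moves(
  rows=[
    [[-0.2,0,0.5],[0,0,0]],
    [[-0.2,0,0.5],[0,0,0]],
    [[-0.15,0,0.4],[0,0,0]],
    [[-0.1,0,0.3],[0,0,0]],
    [[-0.05,0,0.2],[0,0,0]],
    [[-0.03,0,0.1],[0,0,0]],
    [[0,0,0],[0,0,0]],
  ],
)

```text
t: 13.82
eef_pos: [510.9, 356.9, 27.9]
ee_rot: [0.976, 0.148, 0.16, -0.024]
ft_force: [-3.5, -2.2, 5.9]
width: 0.451
grasp_force: 40.0
```

```bash
python3 -c "
from h import *
need([506,354,16],rot(.3,.32))
b=imaging.grab_frame('side')[:,:,::-1]
cv2.imwrite('pics/c5.png',cv2.resize(b[90:220,100:240],None,fx=5,fy=4.6,interpolation=cv2.INTER_CUBIC))
"
```

```text
t 13.82 pos [510.9 356.9  27.9] q [-0.63  0.54 -0.2   2.06  0.8   0.36 -2.78] F [-3.5 -2.2  5.9] w 0.451 gf 40.0
 need shift [-0.45  0.07  0.48] turn [ 0.   -0.04  0.01]
```

View pics/c5.png

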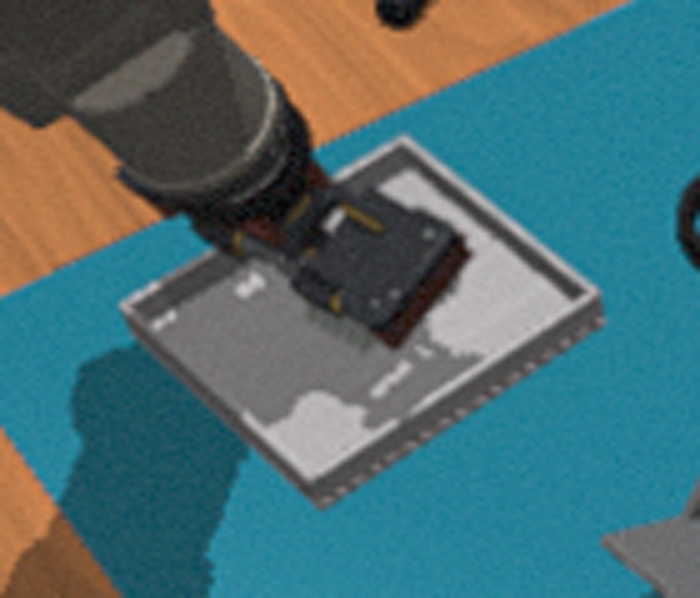

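Contact came at z≈28, where I expected 16, so the heat sink isn't quite level. I'll check which end is low.

```bash
python3 -c "
from h import *
s=readout.state(); print(s['ft_force'],s['wrist_torque'])
for P,Y in(([498,355,146],.149),):
  P=np.array(P,float);
  for d in(-.6,-.4,-.2,0,.2,.4):  # tail droop rel to flat (positive tail down)
    f=np.array([np.cos(Y),np.sin(Y),0]); l=np.array([-np.sin(Y),np.cos(Y),0]); up=np.array([0,0,1.])
    u=-f*np.cos(d)+up*np.sin(d); n=f*np.sin(d)+up*np.cos(d)
    C=P+f*8.7+up*7.7
    o=[]
    for a in(37.5,-37.5):
      for t in(15,-15):
        for w in(20,-20):
          o.append(np.round((proj('side',C+u*a+n*t+l*w)[0]-[80,80])*4).astype(int).tolist())
    print(d,'near top L,R / bot L,R',o[:4],'far',o[4:])
"
```

```text
[-3.12145529 -0.37534843  2.78454287] [-0.1910769   0.49267612 -0.00519427]
-0.6 near top L,R / bot L,R [[271, 195], [312, 230], [302, 207], [342, 242]] far [[339, 92], [381, 126], [369, 107], [410, 140]]
-0.4 near top L,R / bot L,R [[267, 187], [308, 222], [293, 207], [333, 242]] far [[349, 92], [391, 126], [372, 115], [413, 149]]
-0.2 near top L,R / bot L,R [[265, 177], [306, 212], [284, 205], [324, 240]] far [[358, 96], [399, 129], [374, 125], [415, 158]]
0 near top L,R / bot L,R [[265, 166], [306, 202], [276, 200], [316, 235]] far [[365, 101], [406, 135], [373, 135], [414, 169]]
0.2 near top L,R / bot L,R [[268, 154], [309, 190], [270, 193], [311, 229]] far [[370, 108], [411, 142], [371, 147], [411, 180]]
0.4 near top L,R / bot L,R [[272, 142], [314, 178], [267, 185], [307, 220]] far [[373, 117], [414, 150], [366, 158], [406, 191]]
```

```bash
python3 -c "
import cv2
a=cv2.imread('pics/c4.png')[110:260,230:450]
cv2.imwrite('pics/c6.png',cv2.resize(a,None,fx=3.4,fy=3.4,interpolation=cv2.INTER_CUBIC))"
```

```text
(no output)
```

View pics/c6.png

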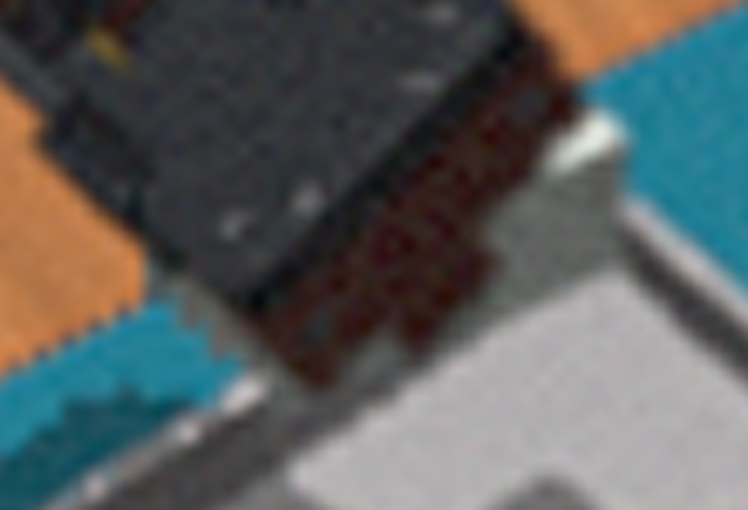

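Comparing edges, the far (tail) end droops about 0.28 rad, which explains the 12 mm early contact. I'll soften the grip and lower slowly so the tray floor levels the block in the pads.

Request:
apply_moves(
  rows=[
    [[0,0,0],[0,0,0]],
    [[0,0,0],[0,0,0]],
    [[-0.025,0,0.08],[0,0,0]],
    [[-0.025,0,0.08],[0,0,0]],
    [[-0.025,0,0.08],[0,0,0]],
    [[-0.025,0,0.08],[0,0,0]],
    [[0,0,0],[0,0,0]],
  ],
  gripper=0,
  grip_force=8,
)

```text
t: 14.45
eef_pos: [511.3, 356.5, 19.9]
ee_rot: [0.976, 0.148, 0.159, -0.024]
ft_force: [0.6, 0.7, -1.1]
width: 0.456
grasp_force: 8.0
```

```bash
python3 -c "
from h import *
need([511,356,16],rot(.3,.32)); print(readout.state()['wrist_torque'])"
```

```text
t 14.45 pos [511.3 356.5  19.9] q [-0.64  0.56 -0.18  2.06  0.81  0.34 -2.8 ] F [ 0.6  0.7 -1.1] w 0.456 gf 8.0
 need shift [-0.08  0.02  0.18] turn [ 0.   -0.03  0.01]
[-0.06030915  0.36694965  0.04802238]
```

Request:
apply_moves(
  rows=[
    [[-0.025,0,0.08],[0,0,0]],
    [[-0.025,0,0.08],[0,0,0]],
    [[-0.02,0,0.05],[0,0,0]],
    [[0,0,0],[0,0,0]],
  ],
)

```text
t: 14.78
eef_pos: [512.3, 356.7, 16.7]
ee_rot: [0.976, 0.147, 0.16, -0.024]
ft_force: [-2.7, -1.1, 6.3]
width: 0.455
grasp_force: 8.0
```

```bash
python3 -c "
from h import *
need([511,356,16],rot(.3,.32))"
```

```text
t 14.78 pos [512.3 356.7  16.7] q [-0.65  0.56 -0.17  2.06  0.82  0.33 -2.81] F [-2.7 -1.1  6.3] w 0.455 gf 8.0
 need shift [-0.08  0.01  0.01] turn [ 0.   -0.05  0.  ]
```

Force has risen at the expected flat height (z≈16.7). I'll release a modest amount with the tool held still, then retract along the fingers.

Request:
apply_moves(
  rows=[
    [[0,0,0],[0,0,0]],
    [[0,0,0],[0,0,0]],
    [[0,0,0],[0,0,0]],
    [[0,0,0],[0,0,0]],
    [[0,0,0],[0,0,0]],
  ],
  gripper=75,
)

```text
t: 15.2
eef_pos: [511.4, 356.4, 15.8]
ee_rot: [0.976, 0.148, 0.159, -0.024]
ft_force: [-1.0, 0.9, -0.6]
width: 0.743
grasp_force: 0.0
```

Request:
apply_moves(
  rows=[
    [[0,0,-0.3],[0,0,0]],
    [[0,0,-0.6],[0,0,0]],
    [[0,0,-0.9],[0,0,0]],
    [[0,0,-1],[0,0,0]],
    [[0,0,-1],[0,0,0]],
    [[0,0,-1],[0,0,0]],
    [[0,0,-1],[0,0,0]],
    [[0,0,-1],[0,-0.8,0]],
    [[0,1,-1],[0,-0.8,0]],
    [[0,1,-1],[0,-0.8,0]],
    [[0,1,0],[0,0,0]],
    [[0,1,0],[0,0,0]],
    [[0,1,0],[0,0,0]],
    [[0,1,0],[0,0,0]],
    [[0,1,0],[0,0,0]],
    [[0,1,0],[0,0,0]],
    [[0,1,0],[0,0,0]],
    [[0,1,0],[0,0,0]],
    [[0,0,0],[0,0,0]],
  ],
)

```text
t: 16.78
eef_pos: [523.1, 146.1, 185.0]
ee_rot: [0.989, 0.147, 0.018, -0.002]
ft_force: [0.8, -1.9, -0.9]
width: 0.754
grasp_force: 0.0
```

```bash
python3 -c "
from h import *
need([511,356,16],rot(.3,.32))
a=imaging.grab_frame('top')[:,:,::-1];b=imaging.grab_frame('side')[:,:,::-1]
z=lambda i:cv2.resize(i,None,fx=2.6,fy=2.6,interpolation=cv2.INTER_CUBIC)
cv2.imwrite('pics/c7.png',np.hstack([z(a[130:330,90:240]),z(b[80:280,110:260])]))
"
```

```text
t 16.78 pos [523.1 146.1 185. ] q [-0.02  0.32 -0.45  1.91  0.18  0.91 -1.83] F [ 0.8 -1.9 -0.9] w 0.754 gf 0.0
 need shift [  2.17 -10.24   8.51] turn [ 0.03  2.37 -0.04]
```

View pics/c7.png

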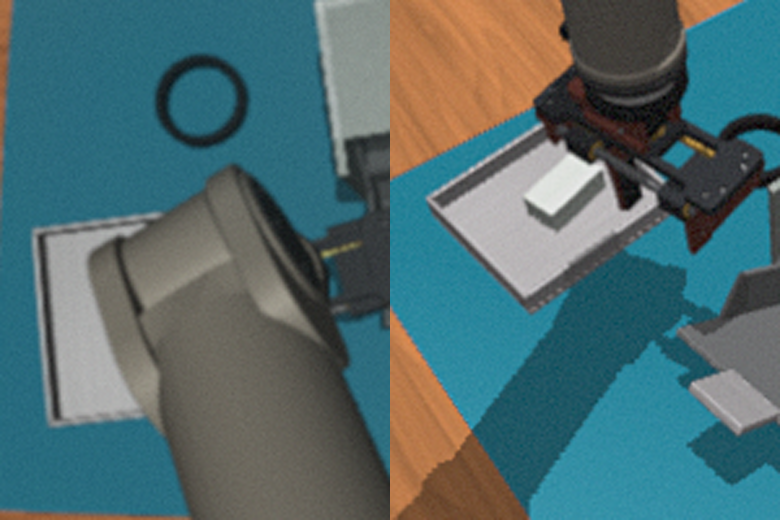

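The heat sink lies flat inside the tray (side crop near (565,190)), the bin is still tilted, the tape hasn't moved and the arm touches nothing.

```bash
python3 -c "
from bench import manip
print(manip.job_done())"
```

```text
the job is handed in; nothing more can be done
None
```

The job is handed in at about 17 s: the bin is tilted fully out against its stop, the heat sink lies flat on the tray floor, and the robot touched none of the other things on the mat.

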